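Pile the cover-glass boxes in the stacking stand

TASK

Pile the two loose cover-glass boxes, the thicker one in the walled tray and the thinner one lying on the worktop, onto the box that is already in the stacking stand: thick one first, thin one on top, lengthwise between the uprights, flat, with all edges flush. The tray lets you take its box only by the ends and the stand leaves only the long sides open, so put that box down on the worktop and take it again the other way. Set every box down gently, never let it drop.

Things in the scene. Friction and masses are not known exactly. Their poses are not given: they have to be found in the camera images.
- tray: fixed aluminium feed tray. Floor 48 (x) x 58 (y) x 6 mm thick; two walls along x, 4 mm thick, inner faces at y = -25 and +25 mm, tops 29 mm above the worktop; open at both x ends. Its box lies on the floor, length along x, and sticks out 8 mm at each end. Screw tabs reach to y = -40 and +40 mm, 3 mm high. Origin: centre of the underside, on the worktop
- stand: fixed steel stacking stand. Foot 100 (x) x 54 (y) x 6 mm thick; two uprights 34 mm wide (y), inner faces at x = -34.5 and +34.5 mm (2.5 mm beyond each end of a box), tops flared outward, 69 mm above the worktop; the y sides are open. Origin: centre of the underside, on the worktop; boxes lie on the foot (z = 6 mm) with their length along x, centred
- base_box: flat closed grey plastic box for cover glasses, 64 (x) x 46 (y) x 14 mm (z), plain flat top and bottom and a small white paper label, loose, 60 g. Origin: centre of its underside; x along its length, z up. Lies in the stand already
- thick_box: flat closed grey plastic box for cover glasses, 64 (x) x 46 (y) x 20 mm (z), plain flat top and bottom and a small white paper label, loose, about 90 g. Origin: centre of its underside; x along its length, z up. Starts in the tray; goes directly onto base_box
- thin_box: flat closed grey plastic box for cover glasses, 64 (x) x 46 (y) x 14 mm (z), plain flat top and bottom and a small white paper label, loose, about 60 g. Origin: centre of its underside; x along its length, z up. Starts on the worktop; goes onto thick_box
Things that resemble listed ones, but are neither listed nor needed, are in the scene too. Leave any yellow look-alike of the base_box alone. Leave any red look-alike of the thin_box alone.

How it is judged:
By the outcome, as a careful person would: the job done as asked, in the order asked, and still so for the second after the job is handed in, with the robot touching nothing.
It also fails if it takes over 59 s, if anything falls off the work surface, if the arm or the gripper's body presses on something with over 40 N, if the wrist force passes 120 N, or if a joint passes its speed limit or range.

ROBOT

A 7-joint arm with a two-finger parallel gripper is mounted at the origin on a cart in front of the work surface, level with it; the furniture and walls round the work are solid. World frame = base frame: x ahead of the robot, y to its left, z up, the work surface at z = 0. Lengths are in m, angles in rad, forces in N, time in s.
With the tool pointing down it reaches from about 0.4 to 0.85 m from the base axis. Payload 4.5 kg.
Tool frame: the origin (TCP) lies at the very end of the fingers, on their centre line; the grasp point (between the pads) lies 19 mm behind it (r.grip_point_offset is the distance from the TCP to the grasp point, in m); y points along the fingers, x is the direction in which the jaws open and shut, and the axes are right-handed (so a half turn about y gives the same grasp; the last joint's range is limited). The gripper opens to 88 mm and grips with 3 to 60 N. Pads are 18 mm wide; open, the fingers measure 123 mm over their backs; the gripper's body (75 mm by 187 mm) begins 45 mm behind the grasp point.
Start: joints at [-1.188, 0.689, -0.195, 1.565, 0.157, 0.902, -0.215], TCP at [0.214, 0.587, 0.239] pointing down, gripper open.
Joint ranges: [-3.01, 3.01], [-0.46, 2.08], [-1.47, 1.51], [0.13, 2.56], [-1, 4.14], [0.04, 2.09], [-2.66, 2.66]. Speed limits (rad/s): [2.57, 2.57, 3.14, 3.14, 3.14, 3.14, 3.14].

INTERFACE

Orientations are given as a unit quaternion [x, y, z, w].
In Python, from plant import get_state, snapshot, camera_params, job, r gives the robot as it stands.
- The arm moves only by the tool carry_out, never from a script. Its arguments are lists of equal length, an entry for each row: "offset": the shift along the world's x, y, z in m, a list of three; "twist": the turn about the world's z in degrees. In form: {"offset": [[tx, ty, tz], ...], "twist": [twist, ...]}. A call has 1 to 8 rows; each row shifts and turns the commanded pose from where the row before left it; what a row does not reach is not made up. A row lasts 1/8 s, in which the tool goes at most 62.5 mm and 10.7 degrees, less where a joint would pass 70% of its speed; a pose out of reach is approached as far as the arm can. A call with a gripper value outside its range is refused whole. "grip" is the finger opening in m, from 0 to 0.0881, set as the call begins (left out, the last holds). The fingers move at their own pace and stop on an object; "newtons" is the grip in N (left out, the last holds). Time passes only in rows, so rows that do not move let the fingers close. It gives the time, the measured TCP pose, the force and the opening at its end, in the units of the state.
- get_state(): the state, without advancing time (a new reading comes with each control period).
- snapshot(name): name is "side" or "top" or "wrist"; returns the picture (420x560x3 uint8, red, green, blue); there is no depth.
- camera_params(name): a dict with "camera_matrix" (3x3 intrinsics, pixels), "eye" and "orientation" of the camera in the world. Camera axes: x right, y up, looking along -z (the intrinsics and any distortion apply to the point x, -y, -z); pixel columns grow to the right and rows downward; lengths in m; the calibration is good to about 2 mm. The wrist camera is an equidistant fisheye: a pixel r from the principal point sees the ray r / f radians off the axis. A picture is of the moment at which its call begins: read the wrist's pose just before it. camera_params takes no time and is no camera call; for the wrist camera it gives the pose at the moment of the call.
- job.finish_job(): hands the job in, once; it reports no verdict.
The state is a dict: "clock": time; "q": joint angles; "qd": joint speeds; "joint_torque": joint torques, N m; "tool_pos": TCP position; "eef_rot": TCP orientation; "contact_force": force on the tool from outside, world axes, zero at the start; "moment": the same for the moment, N m; "opening": opening from 0.0 (shut) to 1.0 (fully open).
Only numpy, scipy, OpenCV 4.12 (cv2) and the standard library are available. Lean on these libraries where they do the work, as an engineer would, in place of code of your own. Each camera call takes 0.05 s, during which the arm holds its last target. There are 200 camera calls.

## Working session

There is one attempt and no reset: what is moved stays moved. The work goes in short steps, Python scripts to look and compute and a tool call to move; the robot and the scene stay as the last step left them, time stands still between calls to the robot, and variables do not carry over. Pictures are saved under pics/ and viewed, about 8 in all and at most 12, crops included, and the job is handed in when it is done.

Besides the shell and the picture viewer there is one more tool, called after "Emit:" as name(argument=value, ...), one argument or row to a line, values as JSON. carry_out: Moves the arm, as the interface text tells. Its arguments: {"type":"object","properties":{"offset":{"type":"array"},"twist":{"type":"array"},"grip":{"type":"number"},"newtons":{"type":"number"}},"required":["offset","twist"]}

```bash
ls; mkdir -p pics; python3 - <<'E'
from plant import *
import cv2,numpy as np
s=get_state();print({k:np.round(v,3).tolist() for k,v in s.items()})
for n in["top","side"]:
    im=snapshot(n);cv2.imwrite(f"pics/{n}0.png",im[:,:,::-1]);p=camera_params(n);print(n,p)
E
```

```text
pics
{'clock': 0.0, 'q': [-1.188, 0.69, -0.195, 1.566, 0.157, 0.903, -0.215], 'qd': [-0.0, -0.001, -0.001, 0.001, 0.001, -0.001, 0.001], 'joint_torque': [-0.001, -52.754, -1.267, -15.343, -0.053, 0.007, 0.0], 'tool_pos': [0.213, 0.587, 0.238], 'eef_rot': [0.58, 0.405, -0.406, -0.579], 'contact_force': [-0.168, 0.32, 0.44], 'moment': [-0.015, -0.029, 0.022], 'opening': 1.001}
top {'camera_matrix': array([[404.20781435,   0.        , 281.73401648],
       [  0.        , 404.20781435, 215.61207486],
       [  0.        ,   0.        ,   1.        ]]), 'eye': array([0.45379811, 0.11123435, 0.89379509]), 'orientation': array([-0.02892096,  0.01599659,  0.70936498, -0.70406606])}
side {'camera_matrix': array([[379.39911683,   0.        , 279.65383357],
       [  0.        , 379.39911683, 209.15469591],
       [  0.        ,   0.        ,   1.        ]]), 'eye': array([ 0.55323313, -0.60197446,  0.45664151]), 'orientation': array([0.50920784, 0.01804844, 0.02707377, 0.86002828])}
```

View pics/top0.png

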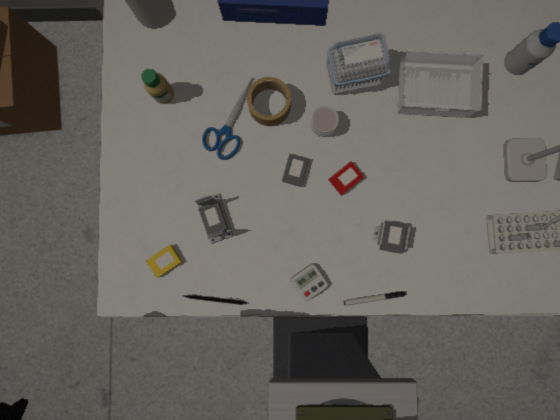

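View pics/side0.png

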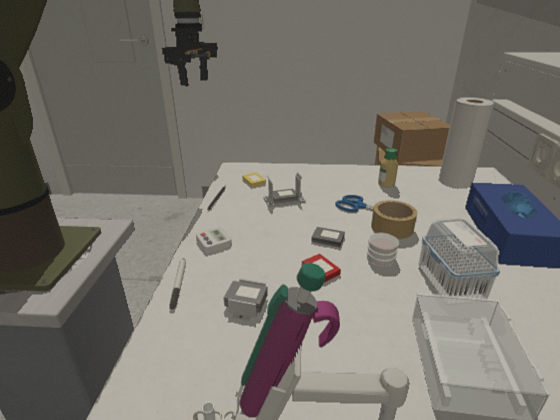

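Top view: grey thin_box at (296,169); red look-alike at (346,178), leave; yellow one at (163,261), leave. The tray with thick box is at (395,236) and the stand with base box at (214,218). I'll confirm these in one enlarged crop.

```bash
cat > h.py <<'E'
from plant import *
import cv2,numpy as np
from scipy.spatial.transform import Rotation as R
def ray(n,uv,p=None):
    p=p or camera_params(n);K=p["camera_matrix"];uv=np.atleast_2d(np.array(uv,float))
    x=(uv-K[:2,2])/K[0,0]
    if n=="wrist":
        r=np.linalg.norm(x,axis=1,keepdims=True)+1e-12
        d=np.c_[x/r*np.sin(r),np.cos(r)]
    else: d=np.c_[x,np.ones(len(x))]
    d=d*[1,-1,-1]
    return np.array(p["eye"]),R.from_quat(p["orientation"]).apply(d)
def toplane(n,uv,z,p=None):
    e,d=ray(n,uv,p); return e+d*((z-e[2])/d[:,2])[:,None]
E
python3 - <<'E'
from h import *
im=cv2.imread("pics/top0.png")
c=[cv2.resize(im[y-28:y+28,x-28:x+28],(392,392),interpolation=cv2.INTER_CUBIC)[:, :] for x,y in[(296,169),(395,236)]]
c.append(cv2.resize(im[218-28:218+28,186:242],(392,392),interpolation=cv2.INTER_CUBIC))
c=[cv2.resize(k,(264,264)) for k in c]
cv2.imwrite("pics/crop.png",np.hstack(c))
g=im.max(2)
for nm,(x,y),z in[("thin",(296,169),.014),("tray",(395,236),.026),("stand",(214,218),.02)]:
    sub=g[y-30:y+30,x-30:x+30]
    m=(sub<150).astype(np.uint8)
    cs,_=cv2.findContours(m,cv2.RETR_EXTERNAL,cv2.CHAIN_APPROX_NONE)
    for k in sorted(cs,key=cv2.contourArea)[-2:]:
        pts=k[:,0,:]+[x-30,y-30]
        w=toplane("top",pts,z)
        (c0,sz,a)=cv2.minAreaRect((w[:,:2]*1000).astype(np.float32)); print(nm,cv2.contourArea(k),np.round(c0,1),np.round(sz,1),round(a,1))
    print(nm,toplane("top",[x,y],z).round(4))
E
```

```text
thin 3481.0 [613.5  96.4] [130.1 131. ] 89.3
thin [[0.6121 0.0951 0.014 ]]
tray 3481.0 [ 464.8 -113.7] [125.8 127.4] 88.9
tray [[ 0.4635 -0.1145  0.026 ]]
stand 3481.0 [506.9 275.7] [130.  128.6] 89.6
stand [[0.5054 0.2742 0.02  ]]
```

View pics/crop.png

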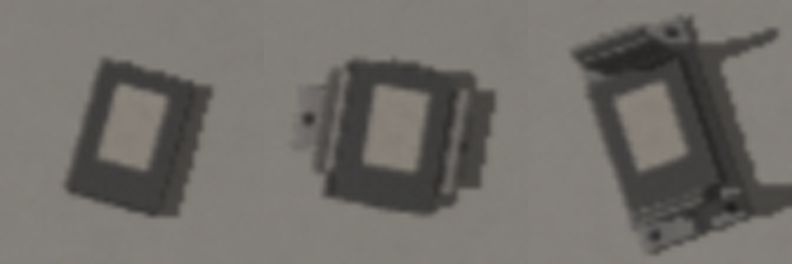

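```bash
python3 - <<'E'
from h import *
s=get_state();M=R.from_quat(s["eef_rot"]).as_matrix();print(M.round(3),np.degrees(np.arctan2(M[1,0],M[0,0])))
p=camera_params("wrist");print(p); W=R.from_quat(p["orientation"]).as_matrix()
print("cam in tool",M.T@(p["eye"]-s["tool_pos"]),"\n",(M.T@W).round(3))
print(r.grip_point_offset,[a for a in dir(r) if a[0]!='_'])
E
```

```text
[[ 0.342 -0.    -0.94 ]
 [ 0.94  -0.002  0.342]
 [-0.002 -1.    -0.   ]] 70.01959991429541
{'camera_matrix': array([[325.1922621 ,   0.        , 280.07553515],
       [  0.        , 325.1922621 , 209.73177473],
       [  0.        ,   0.        ,   1.        ]]), 'eye': array([0.1401159 , 0.61498341, 0.38348226]), 'orientation': array([-0.12733288, -0.08761055,  0.5669752 ,  0.80910435])}
cam in tool [ 0.00118821 -0.14550742  0.0785456 ] 
 [[ 1.    -0.     0.001]
 [ 0.001  0.305 -0.952]
 [-0.     0.952  0.305]]
0.0187 ['Unreachable', 'grip_point_offset']
```

Emit:
carry_out(
  offset=[
    [0.04, -0.04, 0],
    [0.04, -0.045, 0],
    [0.04, -0.045, 0],
    [0.04, -0.045, 0],
    [0.04, -0.045, 0],
    [0.04, -0.045, 0],
    [0.03, -0.04, 0],
    [0.01, -0.01, 0],
  ],
  twist=[0, 0, 0, 0, 0, 0, 0, 0],
)

```text
clock: 1.1
tool_pos: [0.4957, 0.2681, 0.2382]
eef_rot: [0.581, 0.403, -0.404, -0.58]
contact_force: [-0.2, 0.7, -0.3]
opening: 0.998
```

```bash
python3 - <<'E'
from h import *
im=snapshot("wrist");cv2.imwrite("pics/w1.png",im[:,:,::-1])
E
```

```text
(no output)
```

View pics/w1.png

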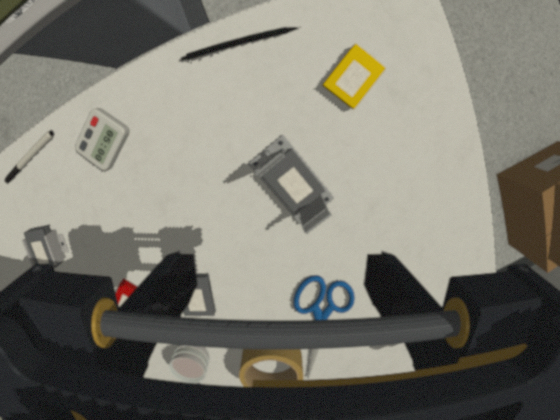

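Emit:
carry_out(
  offset=[
    [0.02, 0.01, -0.02],
    [0.02, 0.01, -0.02],
    [0.02, 0.01, -0.03],
    [0.024, 0.005, -0.03],
    [0, 0, -0.008],
    [0, 0, 0],
  ],
  twist=[10.2, 10.2, 10.3, 10.3, 0, 0],
)

```text
clock: 1.9
tool_pos: [0.5757, 0.3086, 0.1305]
eef_rot: [-0.4, -0.582, 0.583, 0.401]
contact_force: [-0.9, -0.1, 0.2]
opening: 0.999
```

```bash
python3 - <<'E'
from h import *
import pickle
p=camera_params("wrist");im=snapshot("wrist")[:,:,::-1].copy();cv2.imwrite("pics/w2.png",im);pickle.dump(p,open("w2.pkl","wb"))
print(p["eye"],toplane("wrist",[280,210],0.02,p))
cv2.imwrite("pics/w2c.png",cv2.resize(im[0:240,140:420],(784,672),interpolation=cv2.INTER_CUBIC)[:600])
E
```

```text
[0.50307428 0.28100831 0.27612448] [[0.57923482 0.31027366 0.02      ]]
```

View pics/w2c.png

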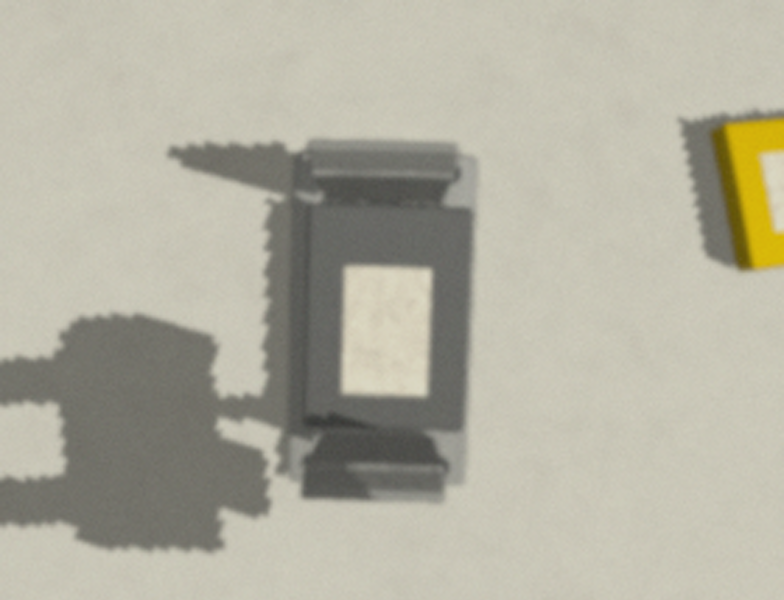

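Crop (×2.8, origin 140,0): base box top corners at about (307,206), (472,209), (463,431), (303,428). The left edge borders a shadow strip. The label is at (387,331), slightly off centre.

```bash
python3 - <<'E'
from h import *
import pickle
p=pickle.load(open("w2.pkl","rb"))
im=cv2.imread("pics/w2.png");g=im.max(2)
c=np.array([(307,206),(472,209),(463,431),(303,428)])/2.8+[140-.3,-.3]
w=toplane("wrist",c,0.02,p)[:,:2]*1000
print(w.round(1),w.mean(0)); 
for i in range(4):
    d=w[(i+1)%4]-w[i];print(np.linalg.norm(d).round(1),np.degrees(np.arctan2(d[1],d[0])).round(1))
for row in(85,95,140,145):print(row,g[row,238:316].tolist())
for col in(255,262,268,300):print(col,g[64:164,col].tolist())
m=(g>160).astype(np.uint8);m[:70]=0
cs,_=cv2.findContours(m[:160,250:305],cv2.RETR_EXTERNAL,cv2.CHAIN_APPROX_NONE)
for k in cs:
    if 300<cv2.contourArea(k)<3000:
        q=toplane("wrist",k[:,0]+[250,0],.02,p)[:,:2]*1000;print(cv2.minAreaRect(q.astype(np.float32)))
E
```

```text
[[484.3 248.5]
 [468.9 291.3]
 [528.4 312. ]
 [543.7 269.4]] [506.32907289 280.2980236 ]
45.5 109.9
63.0 19.2
45.3 -70.2
63.0 -160.6
85 [115, 116, 114, 115, 113, 109, 99, 94, 92, 94, 88, 85, 87, 97, 102, 104, 106, 104, 104, 103, 105, 104, 104, 103, 102, 106, 103, 102, 107, 103, 106, 105, 102, 104, 104, 108, 104, 103, 105, 105, 103, 103, 105, 105, 104, 107, 105, 105, 109, 103, 106, 107, 106, 104, 106, 105, 102, 104, 106, 105, 105, 105, 107, 108, 106, 104, 104, 106, 104, 113, 132, 167, 192, 199, 203, 202, 201, 200]
95 [117, 114, 117, 115, 113, 105, 96, 92, 93, 92, 89, 82, 90, 100, 104, 103, 106, 102, 106, 102, 102, 104, 106, 108, 129, 160, 177, 183, 182, 185, 185, 185, 187, 186, 186, 184, 184, 183, 176, 175, 176, 172, 174, 175, 174, 167, 162, 164, 161, 159, 158, 151, 151, 152, 150, 140, 122, 107, 105, 106, 105, 105, 106, 108, 104, 107, 106, 103, 109, 124, 149, 175, 193, 199, 201, 200, 202, 200]
140 [114, 113, 114, 110, 108, 99, 91, 88, 90, 88, 82, 90, 100, 100, 101, 101, 101, 102, 101, 103, 101, 100, 110, 125, 151, 170, 171, 173, 174, 177, 174, 182, 181, 182, 182, 185, 188, 191, 190, 1
[... 1923 characters left out ...]
113, 105, 105, 101, 104, 104, 100, 97, 82, 67, 70, 83, 84, 79, 78, 78, 78, 73, 79, 75, 76, 80]
300 [107, 109, 127, 139, 149, 153, 158, 161, 157, 138, 114, 105, 105, 107, 106, 105, 105, 104, 106, 107, 104, 107, 105, 104, 106, 104, 106, 106, 106, 103, 106, 106, 104, 105, 105, 105, 106, 105, 105, 104, 103, 101, 104, 106, 105, 103, 106, 106, 105, 106, 105, 102, 103, 104, 105, 108, 106, 103, 104, 103, 104, 107, 107, 104, 105, 106, 107, 107, 105, 104, 105, 106, 103, 104, 104, 102, 105, 106, 104, 101, 105, 105, 103, 101, 103, 105, 106, 104, 101, 111, 136, 153, 159, 155, 158, 160, 159, 160, 158, 151]
((509.8343811035156, 281.5627746582031), (36.33198928833008, 24.15005874633789), 20.560232162475586)
```

```bash
python3 - <<'E'
from h import *
s=get_state();M=R.from_quat(s["eef_rot"]).as_matrix();print(s["q"],np.degrees(np.arctan2(M[1,0],M[0,0])),s["tool_pos"])
E
```

```text
[-0.35179592  0.87876913 -0.40179635  1.55487553  0.43281272  0.79741469
  1.00898916] 111.02667920879966 [0.57618267 0.30874423 0.13144272]
```

Emit:
carry_out(
  offset=[
    [-0.01, -0.042, 0],
    [-0.01, -0.042, 0],
    [-0.01, -0.042, 0],
    [-0.01, -0.042, 0],
    [-0.01, -0.042, 0],
    [-0.01, -0.042, 0],
    [-0.01, -0.042, 0],
    [-0.01, -0.042, 0],
  ],
  twist=[-10, -10, -10, -10, -10, -10, -10, -10],
)

```text
clock: 2.95
tool_pos: [0.4977, -0.0288, 0.1325]
eef_rot: [0.682, 0.188, -0.186, -0.682]
contact_force: [0.2, -0.0, -0.5]
opening: 0.998
```

Emit:
carry_out(
  offset=[
    [-0.01, -0.042, 0],
    [-0.01, -0.042, 0],
    [-0.01, -0.042, 0],
    [-0.01, -0.042, 0],
    [0, 0, 0],
    [0, 0, 0],
  ],
  twist=[-10, -10, -10, -10, 0, 0],
)

```text
clock: 3.7
tool_pos: [0.4583, -0.1953, 0.1318]
eef_rot: [-0.705, 0.054, -0.056, 0.705]
contact_force: [0.2, 0.1, -0.6]
opening: 1.0
```

```bash
cat >> h.py <<'E'
import pickle
def look(tag,crop=None):
    s=get_state();p=camera_params("wrist");im=snapshot("wrist")[:,:,::-1].copy()
    cv2.imwrite(f"pics/{tag}.png",im);pickle.dump((p,s),open(tag+".pkl","wb"))
    M=R.from_quat(s["eef_rot"]).as_matrix()
    print("tcp",np.round(s["tool_pos"],4),"jaw",np.degrees(np.arctan2(M[1,0],M[0,0])).round(2),"op",s["opening"],"tilt",M[:,1].round(4),"t",s["clock"])
    if crop is not None:
        x,y,w,h,k=crop;cv2.imwrite(f"pics/{tag}c.png",cv2.resize(im[y:y+h,x:x+w],None,fx=k,fy=k,interpolation=cv2.INTER_CUBIC))
    return im,p,s
def quad(c,z,p):
    w=toplane("wrist",c,z,p)[:,:2]*1000
    print(w.round(1).tolist(),"centre",w.mean(0).round(1))
    for i in range(4):
        d=w[(i+1)%4]-w[i];print(np.linalg.norm(d).round(1),np.degrees(np.arctan2(d[1],d[0])).round(1))
def boxmask(im,x0,y0,x1,y1,z,p,thr=150):
    g=im.max(2)[y0:y1,x0:x1];m=(g<thr).astype(np.uint8)
    cs,_=cv2.findContours(m,cv2.RETR_EXTERNAL,cv2.CHAIN_APPROX_NONE)
    k=max(cs,key=cv2.contourArea);q=toplane("wrist",k[:,0]+[x0,y0],z,p)[:,:2]*1000
    print("rect",cv2.minAreaRect(q.astype(np.float32)))
E
python3 -c "
from h import *
look('w3',(140,0,280,214,2.8))"
```

```text
tcp [ 0.4583 -0.1953  0.1318] jaw -8.89 op 0.9996554938807906 tilt [ 2.2e-03  7.0e-04 -1.0e+00] t 3.7
```

View pics/w3c.png

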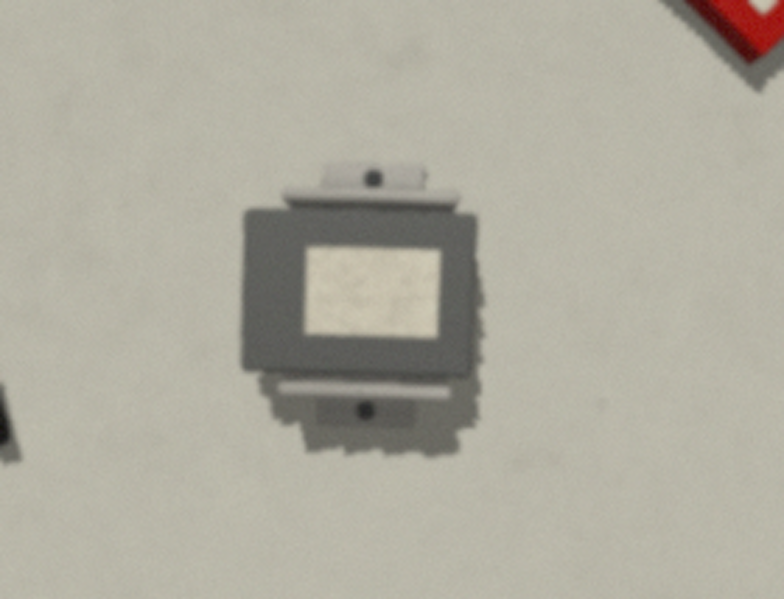

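Tray box top corners in crop: (245,209), (477,213), (474,375), (242,370). It is clear at both ends.

```bash
python3 -c "
from h import *
p,s=pickle.load(open('w3.pkl','rb'))
quad(np.array([(245,209),(477,213),(474,375),(242,370)])/2.8+[139.7,-.3],.026,p)"
```

```text
[[436.3, -82.7], [498.2, -94.1], [490.9, -138.5], [427.9, -126.8]] centre [ 463.3 -110.5]
63.0 -10.5
45.0 -99.5
64.1 169.5
44.9 79.2
```

Emit:
carry_out(
  offset=[
    [0.002, 0.03, 0],
    [0.002, 0.03, 0],
    [0.001, 0.025, 0],
    [0, 0, -0.04],
    [0, 0, -0.04],
    [0, 0, -0.03],
    [0, 0, 0],
    [0, 0, 0],
  ],
  twist=[-1.3, 0, 0, 0, 0, 0, 0, 0],
)

```text
clock: 4.75
tool_pos: [0.4632, -0.1108, 0.0217]
eef_rot: [-0.704, 0.062, -0.063, 0.704]
contact_force: [0.9, -0.2, -0.2]
opening: 1.0
```

Emit:
carry_out(
  offset=[
    [0, 0, -0.013],
    [0, 0, 0],
  ],
  twist=[0, 0],
)

```text
clock: 5.0
tool_pos: [0.4627, -0.1115, 0.0077]
eef_rot: [-0.704, 0.063, -0.063, 0.704]
contact_force: [-0.5, -0.6, -0.2]
opening: 0.998
```

Emit:
carry_out(
  offset=[
    [0, 0, 0],
    [0, 0, 0],
    [0, 0, 0],
    [0, 0, 0],
    [0, 0, 0],
  ],
  twist=[0, 0, 0, 0, 0],
  grip=0.05,
  newtons=15,
)

```text
clock: 5.62
tool_pos: [0.4626, -0.1117, 0.0079]
eef_rot: [0.704, -0.063, 0.063, -0.704]
contact_force: [-0.0, -0.1, 3.2]
opening: 0.723
```

Emit:
carry_out(
  offset=[
    [0, 0, 0.015],
    [0, 0, 0.025],
    [0, 0, 0.025],
    [0.01, 0.045, 0],
    [0.01, 0.05, 0],
    [0.01, 0.05, 0],
    [0.007, 0.047, 0],
    [0, 0, 0],
  ],
  twist=[0, 0, 0, 10, 10, 10, 0, 0],
)

```text
clock: 6.62
tool_pos: [0.5002, 0.086, 0.0735]
eef_rot: [-0.695, -0.125, 0.123, 0.697]
contact_force: [0.5, -0.7, -1.1]
opening: 0.726
```

Emit:
carry_out(
  offset=[
    [0, 0, -0.03],
    [0, 0, -0.025],
    [0, 0, -0.008],
    [0, 0, -0.003],
    [0, 0, -0.002],
    [0, 0, 0],
  ],
  twist=[0, 0, 0, 0, 0, 0],
)

```text
clock: 7.38
tool_pos: [0.4999, 0.0803, 0.0053]
eef_rot: [-0.697, -0.121, 0.121, 0.697]
contact_force: [-0.5, 0.8, -0.4]
opening: 0.722
```

Emit:
carry_out(
  offset=[
    [0, 0, -0.002],
    [0, 0, -0.001],
    [0, 0, -0.0005],
    [0, 0, 0],
  ],
  twist=[0, 0, 0, 0],
)

```text
clock: 7.88
tool_pos: [0.4997, 0.0805, 0.0019]
eef_rot: [-0.697, -0.121, 0.121, 0.697]
contact_force: [-0.3, 0.8, 7.7]
opening: 0.724
```

Emit:
carry_out(
  offset=[
    [0, 0, 0],
    [0, 0, 0],
    [0, 0, 0],
  ],
  twist=[0, 0, 0],
  grip=0.0881,
)

```text
clock: 8.25
tool_pos: [0.4996, 0.0804, 0.0011]
eef_rot: [0.697, 0.121, -0.121, -0.697]
contact_force: [0.5, -0.6, 0.5]
opening: 0.995
```

Emit:
carry_out(
  offset=[
    [0, 0, 0.015],
    [0, 0, 0.03],
    [0, 0, 0.03],
    [0.02, 0.01, 0.03],
    [0.02, 0.01, 0.024],
    [0.02, 0.007, 0],
    [0.014, 0, 0],
    [0, 0, 0],
  ],
  twist=[0, 0, 0, 10, 10, 10, 10, 10],
)

```text
clock: 9.25
tool_pos: [0.5747, 0.1071, 0.1313]
eef_rot: [0.58, 0.406, -0.405, -0.579]
contact_force: [-0.7, -0.8, -0.5]
opening: 1.006
```

Emit:
carry_out(
  offset=[
    [0, 0, 0],
    [0, 0, 0],
    [0, 0, 0],
    [0, 0, 0],
    [0, 0, 0],
    [0, 0, 0],
  ],
  twist=[10, 10, 10, 10, 0, 0],
)

```text
clock: 10.0
tool_pos: [0.5736, 0.1072, 0.1307]
eef_rot: [-0.408, -0.578, 0.578, 0.408]
contact_force: [-0.6, -0.5, 0.4]
opening: 1.002
```

```bash
python3 -c "
from h import *
look('w4',(140,0,280,214,2.8))"
```

```text
tcp [0.5736 0.1072 0.1307] jaw 109.55 op 1.0019814582544448 tilt [ 3.e-04 -4.e-04 -1.e+00] t 10.0
```

View pics/w4c.png

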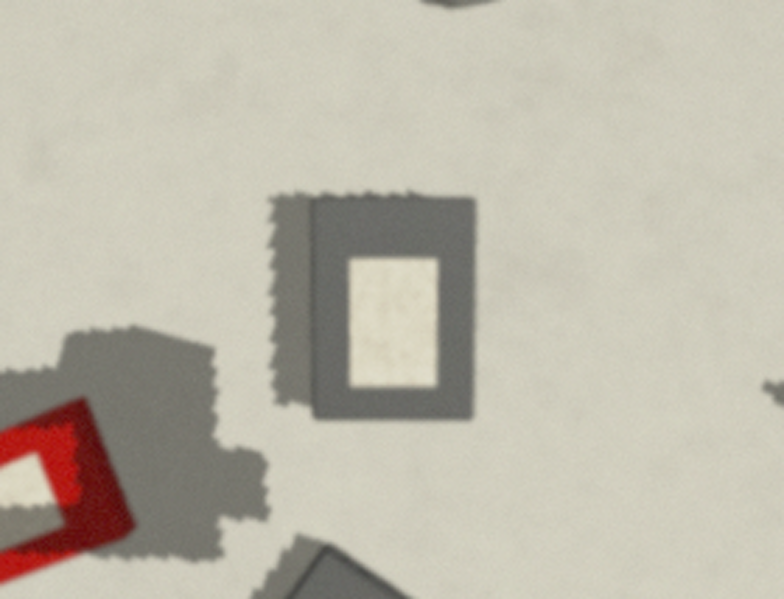

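Thick box on worktop: crop corners (312,198), (476,199), (473,418), (314,418). Thin box corner is visible at the bottom, (327,546).

```bash
python3 -c "
from h import *
p,s=pickle.load(open('w4.pkl','rb'))
quad(np.array([(312,198),(476,199),(473,418),(314,418)])/2.8+[139.7,-.3],.02,p)
im=cv2.imread('pics/w4.png')
d=np.array([np.cos(np.radians(19.7)),np.sin(np.radians(19.7))]);print('expected along len',d@[499.6,80.4])"
```

```text
[[478.4, 49.9], [463.6, 92.6], [522.2, 113.1], [537.2, 70.7]] centre [500.3  81.6]
45.2 109.2
62.1 19.3
44.9 -70.4
62.4 -160.5
expected along len 497.46114296531
```

Emit:
carry_out(
  offset=[
    [-0.03, -0.01, 0],
    [-0.03, -0.01, 0],
    [-0.0142, -0.0059, -0.02],
    [0, 0, -0.04],
    [0, 0, -0.04],
    [0, 0, -0.02],
    [0, 0, 0],
    [0, 0, 0],
  ],
  twist=[0, 0, 0, 0, 0, 0, 0, 0],
)

```text
clock: 11.05
tool_pos: [0.4999, 0.0817, 0.011]
eef_rot: [0.407, 0.578, -0.578, -0.407]
contact_force: [0.1, 0.4, -0.0]
opening: 1.004
```

Emit:
carry_out(
  offset=[
    [0, 0, -0.006],
    [0, 0, 0],
  ],
  twist=[0, 0],
)

```text
clock: 11.3
tool_pos: [0.4996, 0.0814, 0.0045]
eef_rot: [0.407, 0.578, -0.578, -0.407]
contact_force: [-0.3, -0.5, 0.5]
opening: 0.997
```

Emit:
carry_out(
  offset=[
    [0, 0, 0],
    [0, 0, 0],
    [0, 0, 0],
    [0, 0, 0],
    [0, 0, 0],
    [0, 0, 0],
    [0, 0, 0],
  ],
  twist=[0, 0, 0, 0, 0, 0, 0],
  grip=0.03,
  newtons=12,
)

```text
clock: 12.18
tool_pos: [0.4994, 0.0815, 0.0042]
eef_rot: [-0.407, -0.578, 0.578, 0.407]
contact_force: [-0.7, 0.2, 1.5]
opening: 0.521
```

Emit:
carry_out(
  offset=[
    [0, 0, 0],
    [0, 0, 0],
    [0, 0, 0],
    [0, 0, 0],
  ],
  twist=[0, 0, 0, 0],
  grip=0.0881,
)

```text
clock: 12.68
tool_pos: [0.4994, 0.0815, 0.0042]
eef_rot: [0.407, 0.578, -0.578, -0.407]
contact_force: [0.3, -0.7, 0.2]
opening: 0.955
```

Emit:
carry_out(
  offset=[
    [0, 0, 0.04],
    [0, 0, 0.04],
    [0, 0, 0.04],
    [0.03, 0.01, 0.006],
    [0.03, 0.01, 0],
    [0.014, 0.006, 0],
    [0, 0, 0],
    [0, 0, 0],
  ],
  twist=[0, 0, 0, 0, 0, 0, 0, 0],
)

```text
clock: 13.68
tool_pos: [0.5722, 0.1069, 0.1299]
eef_rot: [-0.407, -0.578, 0.579, 0.407]
contact_force: [0.2, 0.8, -0.6]
opening: 0.998
```

```bash
python3 -c "
from h import *
im,p,s=look('w5',(140,0,280,214,2.8))
g=im.max(2)
for r_ in(78,85,145): print(g[r_,245:320].tolist())
for c in(256,300): print(g[60:160,c].tolist())
im=cv2.imread('pics/w4.png');g=im.max(2)
print('w4')
for r_ in(78,85,145): print(g[r_,245:320].tolist())
for c in(256,300): print(g[60:160,c].tolist())
"
```

```text
tcp [0.5722 0.1069 0.1299] jaw 109.72 op 0.9977735825910151 tilt [-1.6e-03 -8.0e-04 -1.0e+00] t 13.675
[119, 119, 121, 119, 118, 114, 102, 98, 103, 104, 110, 106, 111, 111, 108, 106, 110, 110, 110, 108, 104, 106, 110, 110, 110, 112, 110, 112, 108, 107, 111, 109, 108, 106, 111, 108, 109, 111, 109, 108, 110, 110, 111, 109, 108, 109, 111, 111, 110, 111, 110, 111, 111, 112, 107, 110, 108, 111, 110, 110, 111, 111, 110, 113, 117, 137, 173, 196, 207, 205, 209, 205, 207, 206, 207]
[118, 121, 121, 121, 122, 115, 106, 99, 102, 108, 110, 108, 110, 110, 108, 108, 108, 105, 107, 107, 109, 109, 106, 108, 108, 109, 108, 111, 106, 107, 110, 111, 108, 107, 106, 110, 106, 108, 109, 106, 109, 110, 109, 108, 111, 109, 108, 109, 110, 108, 110, 111, 110, 107, 111, 108, 110, 110, 106, 108, 111, 107, 107, 106, 115, 138, 173, 197, 205, 206, 204, 204, 205, 207, 206]
[159, 148, 139, 132, 126, 124, 113, 93, 95, 102, 103, 105, 108, 107, 105, 105, 104, 107, 107, 106, 105, 102, 107, 105, 106, 106, 104, 109, 106, 107, 103, 107, 104, 108, 105, 105, 108, 105, 106, 107, 107, 106, 105, 109, 104, 108, 106, 107, 107, 107
[... 2557 characters left out ...]
105, 104, 106, 106, 110, 104, 106, 107, 106, 106, 106, 107, 104, 107, 107, 104, 109, 107, 103, 106, 107, 101, 104, 105, 103, 106, 107, 102, 105, 126, 166, 199, 210, 209, 208, 210, 207, 207, 209, 208]
[207, 206, 207, 205, 207, 205, 207, 207, 202, 186, 150, 118, 111, 112, 109, 108, 108, 109, 109, 111, 107, 108, 109, 108, 110, 109, 111, 108, 110, 107, 111, 108, 111, 111, 107, 113, 108, 107, 109, 107, 107, 108, 106, 108, 110, 109, 106, 111, 105, 108, 108, 105, 106, 109, 107, 109, 107, 107, 108, 109, 109, 108, 111, 109, 107, 106, 109, 108, 109, 108, 106, 109, 107, 108, 109, 102, 108, 109, 108, 109, 107, 109, 108, 109, 108, 103, 107, 106, 105, 129, 167, 198, 207, 207, 207, 209, 208, 205, 208, 210]
```

```bash
python3 -c "
from h import *
p,s=pickle.load(open('w5.pkl','rb'))
print('tcp at grip 499.4 81.5, jaw 109.7')
quad(np.array([(252.7,70),(310.6,71.7),(309.6,151.7),(252.9,151.7)]),.02,p)
p=pickle.load(open('w2.pkl','rb'))
quad(np.array([(250.8,71.4),(309,73.8),(305.6,154),(249.3,153)]),.02,p)
"
```

```text
tcp at grip 499.4 81.5, jaw 109.7
[[476.4, 50.4], [462.6, 92.8], [522.3, 114.0], [537.5, 71.9]] centre [499.7  82.3]
44.6 108.0
63.4 19.6
44.8 -70.2
64.7 -160.6
[[482.6, 249.0], [468.3, 291.6], [528.5, 312.5], [543.7, 270.6]] centre [505.7 280.9]
44.9 108.5
63.7 19.1
44.6 -70.1
64.8 -160.6
```

Emit:
carry_out(
  offset=[
    [-0.03, -0.01, 0],
    [-0.03, -0.01, 0],
    [-0.0128, -0.0054, -0.02],
    [0, 0, -0.04],
    [0, 0, -0.04],
    [0, 0, -0.0245],
    [0, 0, 0],
    [0, 0, 0],
  ],
  twist=[0, 0, 0, 0, 0, 0, 0, 0],
)

```text
clock: 14.72
tool_pos: [0.5006, 0.0821, 0.0066]
eef_rot: [0.407, 0.578, -0.578, -0.407]
contact_force: [-0.0, 0.4, -0.1]
opening: 1.002
```

Emit:
carry_out(
  offset=[
    [0, 0, 0],
    [0, 0, 0],
    [0, 0, 0],
    [0, 0, 0],
    [0, 0, 0],
    [0, 0, 0],
    [0, 0, 0],
  ],
  twist=[0, 0, 0, 0, 0, 0, 0],
  grip=0.03,
  newtons=15,
)

```text
clock: 15.6
tool_pos: [0.5006, 0.082, 0.0058]
eef_rot: [0.407, 0.578, -0.578, -0.407]
contact_force: [-0.1, -0.1, 2.5]
opening: 0.525
```

Emit:
carry_out(
  offset=[
    [0, 0, 0.015],
    [0, 0, 0.04],
    [0, 0, 0.045],
    [0.001, 0.048, 0.01],
    [0.002, 0.05, 0],
    [0.002, 0.05, 0],
    [0.001, 0.0503, 0],
    [0, 0, 0],
  ],
  twist=[0, 0, 0, 0, 0, 0, 0, 0],
)

```text
clock: 16.6
tool_pos: [0.5053, 0.2867, 0.1159]
eef_rot: [0.404, 0.581, -0.578, -0.406]
contact_force: [-0.6, -0.1, -0.8]
opening: 0.519
```

```bash
sleep 0; python3 -c "
from h import *
look('w6',(100,20,360,270,2.2))"
```

```text
tcp [0.5053 0.2867 0.1159] jaw 110.12 op 0.519002269327309 tilt [ 1.0e-04  5.6e-03 -1.0e+00] t 16.6
```

View pics/w6c.png

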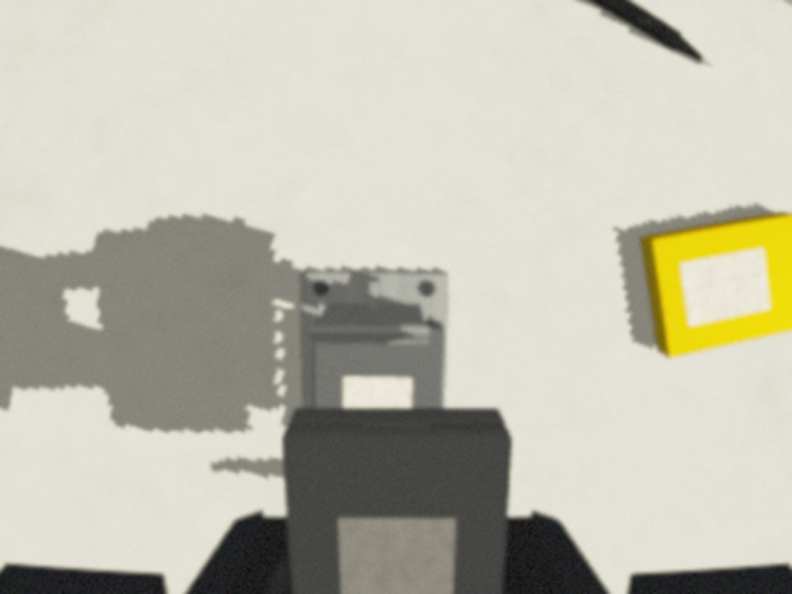

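The thick box is held flat and square, with the base box right below it and the yellow look-alike well clear at (720,285). Now settle and check the pose.

Emit:
carry_out(
  offset=[
    [0, 0, -0.015],
    [0, 0, 0],
    [0, 0, 0],
    [0, 0, 0],
  ],
  twist=[0, 0, 0, 0],
)

```text
clock: 17.15
tool_pos: [0.5068, 0.28, 0.1009]
eef_rot: [0.407, 0.578, -0.578, -0.407]
contact_force: [0.2, 0.3, -0.4]
opening: 0.522
```

```bash
python3 -c "
from h import *
im,p,s=look('w7')
# held box near top edge corners vs tcp
"
```

```text
tcp [0.5068 0.28   0.1009] jaw 109.67 op 0.5221454661716225 tilt [ 2.e-04  1.e-04 -1.e+00] t 17.15
```

```bash
python3 -c "
from h import *
im=cv2.imread('pics/w7.png');print(im.max(2)[195:235,[235,250,280,310,322]].T.tolist())
p,s=pickle.load(open('w7.pkl','rb'))
d=np.array([.941,.337])
for y in(216,217,218,219,220): print(y,(toplane('wrist',[[240,y],[280,y],[320,y]],s['tool_pos'][2]+.0142,p)[:,:2]-s['tool_pos'][:2])@d*1000)
for y in(204,205,206,207): print(y,(toplane('wrist',[[240,y],[280,y],[320,y]],s['tool_pos'][2]-.0058,p)[:,:2]-s['tool_pos'][:2])@d*1000)
"
```

```text
[[134, 135, 139, 135, 137, 133, 135, 135, 134, 123, 104, 83, 67, 67, 66, 66, 64, 63, 64, 64, 63, 66, 67, 70, 70, 72, 72, 71, 68, 73, 73, 72, 75, 73, 70, 75, 73, 72, 72, 73], [79, 81, 83, 81, 82, 77, 77, 79, 79, 76, 69, 67, 65, 62, 64, 66, 61, 64, 62, 63, 66, 69, 69, 69, 72, 73, 73, 72, 74, 71, 76, 74, 68, 70, 72, 73, 74, 73, 72, 72], [122, 137, 176, 222, 235, 238, 238, 235, 234, 224, 174, 107, 68, 65, 63, 68, 66, 66, 66, 64, 63, 64, 67, 68, 71, 72, 73, 69, 71, 75, 73, 70, 75, 71, 75, 73, 73, 74, 73, 71], [122, 124, 124, 124, 127, 124, 124, 124, 126, 115, 95, 73, 65, 60, 62, 64, 67, 64, 60, 62, 66, 63, 71, 72, 69, 70, 70, 74, 73, 72, 69, 72, 71, 70, 73, 70, 74, 73, 75, 69], [229, 229, 229, 228, 228, 229, 228, 229, 226, 216, 165, 101, 70, 64, 64, 65, 65, 62, 58, 60, 65, 70, 68, 69, 70, 69, 70, 74, 76, 72, 73, 73, 72, 73, 68, 71, 73, 73, 71, 74]]
216 [-33.13166096 -33.14052585 -33.12073196]
217 [-32.67825215 -32.68947817 -32.66740357]
218 [-32.22387516 -32.23747243 -32.21310729]
219 [-31.76851818 -31.78449701 -31.75783134]
220 [-31.31216935 -31.33054017 -31.30156383]
204 [-32.48996495 -32.46837786 -32.47628338]
205 [-31.97984331 -31.96085036 -31.96625075]
206 [-31.46876158 -31.45237242 -31.45525831]
207 [-30.95670728 -30.94293172 -30.94329359]
```

Emit:
carry_out(
  offset=[
    [-0.0005, 0.0002, 0],
    [0, 0, -0.02],
    [0, 0, -0.02],
    [0, 0, -0.02],
    [0, 0, -0.008],
    [0, 0, -0.003],
    [0, 0, 0],
    [0, 0, 0],
  ],
  twist=[0, 0, 0, 0, 0, 0, 0, 0],
)

```text
clock: 18.2
tool_pos: [0.5065, 0.2809, 0.0304]
eef_rot: [0.407, 0.579, -0.578, -0.407]
contact_force: [-0.5, 0.4, -1.0]
opening: 0.522
```

Emit:
carry_out(
  offset=[
    [-0.0003, -0.0006, 0],
    [0, 0, -0.002],
    [0, 0, -0.001],
    [0, 0, -0.001],
    [0, 0, 0],
    [0, 0, 0],
  ],
  twist=[0, 0, 0, 0, 0, 0],
)

```text
clock: 18.95
tool_pos: [0.5057, 0.28, 0.0259]
eef_rot: [-0.407, -0.578, 0.578, 0.407]
contact_force: [0.3, -0.6, 1.7]
opening: 0.52
```

Emit:
carry_out(
  offset=[
    [0, 0, -0.0004],
    [0, 0, 0],
  ],
  twist=[0, 0],
)

```text
clock: 19.2
tool_pos: [0.5057, 0.28, 0.0258]
eef_rot: [0.407, 0.578, -0.578, -0.407]
contact_force: [-1.6, -1.3, 5.5]
opening: 0.521
```

Emit:
carry_out(
  offset=[
    [0, 0, 0],
    [0, 0, 0],
    [0, 0, 0],
  ],
  twist=[0, 0, 0],
  grip=0.06,
)

```text
clock: 19.58
tool_pos: [0.5058, 0.28, 0.0252]
eef_rot: [-0.407, -0.578, 0.578, 0.407]
contact_force: [-0.3, -0.1, -0.0]
opening: 0.674
```

Emit:
carry_out(
  offset=[
    [0, 0, -0.006],
    [0, 0, -0.006],
    [0, 0, 0],
    [0, 0, 0],
  ],
  twist=[0, 0, 0, 0],
)

```text
clock: 20.08
tool_pos: [0.5057, 0.28, 0.0132]
eef_rot: [-0.407, -0.578, 0.578, 0.407]
contact_force: [0.9, -0.1, 0.1]
opening: 0.681
```

Emit:
carry_out(
  offset=[
    [0, 0, 0],
    [0, 0, 0],
    [0, 0, 0],
    [0, 0, 0],
    [0, 0, 0],
    [0, 0, 0],
  ],
  twist=[0, 0, 0, 0, 0, 0],
  grip=0.03,
  newtons=8,
)

```text
clock: 20.82
tool_pos: [0.5059, 0.28, 0.0135]
eef_rot: [0.407, 0.578, -0.578, -0.407]
contact_force: [-0.3, -0.5, 2.1]
opening: 0.522
```

Emit:
carry_out(
  offset=[
    [0, 0, 0],
    [0, 0, 0],
    [0, 0, 0],
  ],
  twist=[0, 0, 0],
  grip=0.07,
)

```text
clock: 21.2
tool_pos: [0.5057, 0.28, 0.0132]
eef_rot: [-0.407, -0.578, 0.578, 0.407]
contact_force: [0.7, -0.6, -0.5]
opening: 0.792
```

Emit:
carry_out(
  offset=[
    [0, 0, 0.015],
    [0, 0, 0.03],
    [0, 0, 0.035],
    [0, 0, 0.037],
    [0.03, 0.012, 0],
    [0.03, 0.012, 0],
    [0.014, 0.002, 0],
    [0, 0, 0],
  ],
  twist=[0, 0, 0, 0, 0, 0, 0, 0],
  grip=0.0881,
)

```text
clock: 22.2
tool_pos: [0.5806, 0.3058, 0.1311]
eef_rot: [0.408, 0.578, -0.578, -0.407]
contact_force: [-0.3, -1.0, -0.2]
opening: 1.0
```

```bash
python3 -c "
from h import *
im,p,s=look('w8')
im2=snapshot('side')[:,:,::-1]
a=cv2.resize(im[20:200,190:370],(400,400),interpolation=cv2.INTER_CUBIC);b=cv2.resize(im2[160:220,250:320],(400,343),interpolation=cv2.INTER_CUBIC)
b=cv2.copyMakeBorder(b,0,57,0,0,cv2.BORDER_CONSTANT)
cv2.imwrite('pics/w8s.png',np.hstack([a,b]))"
```

```text
tcp [0.5806 0.3058 0.1311] jaw 109.64 op 0.9997953994333624 tilt [ 1.1e-03  6.0e-04 -1.0e+00] t 22.2
```

View pics/w8s.png

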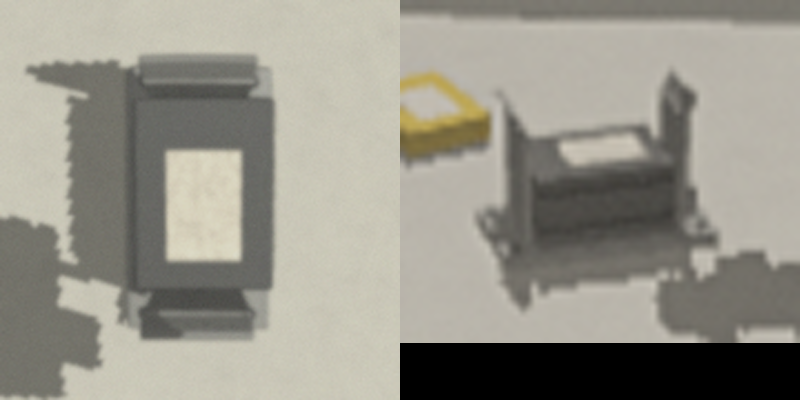

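Left: the thick box is squarely on the base between the uprights (crop corners (137,99), (272,98), (272,290), (134,288)). Right (side view): it lies level. Now check the length offset numerically.

```bash
python3 -c "
from h import *
p,s=pickle.load(open('w8.pkl','rb'))
im=cv2.imread('pics/w8.png');g=im.max(2)
quad(np.array([(137,99),(272,98),(272,290),(134,288)])/2.2222+[189.7,19.7],.04,p)
for c in (260,275,295,300):print(g[55:72,c].tolist(),g[142:160,c].tolist())
d=np.array([.941,.337]);print('bases',d@[505.7,280.9],d@[506.3,280.3],'true est',d@[505.4,279.9])"
```

```text
[[483.0, 249.5], [468.1, 290.1], [527.6, 312.0], [542.2, 269.0]] centre [505.2 280.1]
43.2 110.2
63.4 20.2
45.4 -71.2
62.4 -161.8
[123, 130, 114, 96, 84, 82, 85, 80, 80, 89, 101, 106, 105, 104, 105, 106, 107] [101, 103, 101, 102, 106, 102, 99, 92, 80, 75, 82, 79, 82, 76, 78, 81, 83, 84]
[122, 128, 114, 92, 88, 81, 83, 82, 81, 92, 101, 105, 107, 103, 107, 104, 105] [104, 102, 105, 102, 105, 103, 101, 90, 82, 80, 78, 74, 77, 74, 76, 76, 83, 96]
[129, 140, 124, 102, 86, 88, 86, 85, 83, 91, 101, 103, 106, 107, 104, 104, 107] [106, 105, 104, 104, 106, 104, 101, 93, 80, 80, 80, 80, 81, 79, 79, 80, 83, 92]
[126, 141, 123, 96, 88, 87, 85, 84, 83, 92, 103, 108, 108, 106, 107, 108, 105] [104, 103, 104, 105, 104, 104, 101, 106, 124, 140, 142, 129, 123, 109, 100, 91, 86, 93]
bases 570.5269999999999 570.8894 true est 569.9077
```

Emit:
carry_out(
  offset=[
    [0.02, -0.04, 0],
    [0.02, -0.04, 0],
    [0.02, -0.04, 0],
    [0.02, -0.04, 0],
    [0.02, -0.04, 0],
    [0.006, -0.033, 0],
    [0, 0, 0],
    [0, 0, 0],
  ],
  twist=[-9.5, -9.5, -9.5, -9.2, 0, 0, 0, 0],
)

```text
clock: 23.3
tool_pos: [0.6848, 0.0747, 0.1306]
eef_rot: [-0.571, -0.416, 0.416, 0.572]
contact_force: [-0.1, 0.2, -0.2]
opening: 1.004
```

```bash
python3 -c "
from h import *
look('w9',(140,0,280,214,2.8))"
```

```text
tcp [0.6848 0.0747 0.1306] jaw 72.1 op 1.0038676894682537 tilt [-9.0e-04  1.7e-03 -1.0e+00] t 23.3
```

View pics/w9c.png

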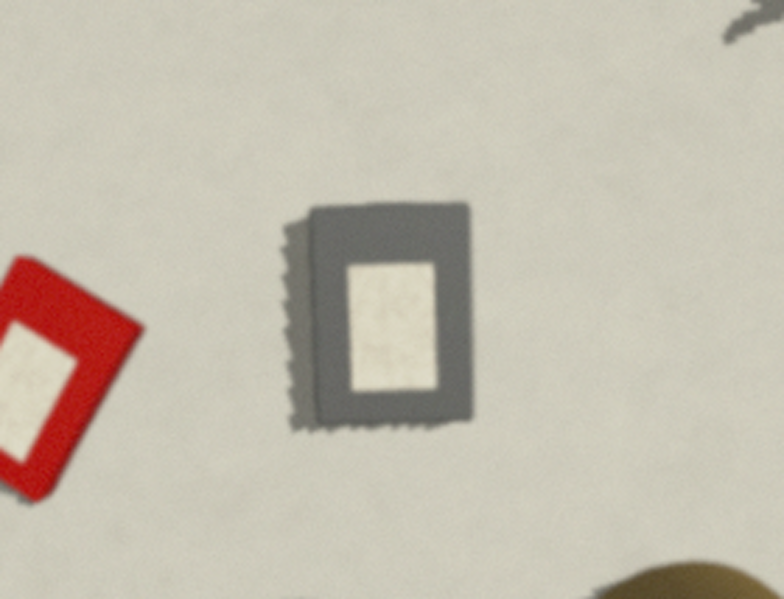

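Grey thin box at crop centre, corners (310,207), (469,204), (473,420), (318,425). The red look-alike at left (60,380) is clear of the fingers, and the tape roll is at the bottom.

```bash
python3 -c "
from h import *
p,s=pickle.load(open('w9.pkl','rb'))
quad(np.array([(310,207),(469,204),(473,420),(318,425)])/2.8+[139.7,-.3],.014,p)
im=cv2.imread('pics/w9.png');g=im.max(2)
for c in (256,280,304):
  a=g[60:90,c].astype(int);b=g[135:165,c].astype(int)
  print(c,60+np.argmax(a<157),a[np.argmax(a<157)-1:][:2],135+np.argmax(b>157),b[np.argmax(b>157)-1:][:2])
print('red/other: left finger pos', s['tool_pos'])"
```

```text
[[575.7, 86.5], [588.7, 129.4], [648.8, 111.8], [636.4, 68.7]] centre [612.4  99.1]
44.8 73.2
62.6 -16.3
44.9 -106.0
63.3 163.6
256 74 [159 123] 154 [151 180]
280 72 [189 151] 135 [205]
304 72 [180 146] 151 [152 187]
red/other: left finger pos [0.68479626 0.07474484 0.13058825]
```

Emit:
carry_out(
  offset=[
    [-0.03, 0.01, 0],
    [-0.03, 0.01, 0],
    [-0.0133, 0.004, -0.02],
    [0, 0, -0.04],
    [0, 0, -0.04],
    [0, 0, -0.02],
    [0, 0, 0],
    [0, 0, 0],
  ],
  twist=[1.9, 0, 0, 0, 0, 0, 0, 0],
  grip=0.07,
)

```text
clock: 24.35
tool_pos: [0.6135, 0.0977, 0.0117]
eef_rot: [0.565, 0.426, -0.424, -0.565]
contact_force: [-0.7, -0.7, 0.4]
opening: 0.791
```

Emit:
carry_out(
  offset=[
    [-0.0018, 0.0008, -0.007],
    [0, 0, 0],
    [0, 0, 0],
  ],
  twist=[0, 0, 0],
)

```text
clock: 24.72
tool_pos: [0.6109, 0.0978, 0.0037]
eef_rot: [0.565, 0.425, -0.425, -0.565]
contact_force: [0.8, -0.7, 0.1]
opening: 0.797
```

Emit:
carry_out(
  offset=[
    [0, 0, 0],
    [0, 0, 0],
    [0, 0, 0],
    [0, 0, 0],
    [0, 0, 0],
    [0, 0, 0],
  ],
  twist=[0, 0, 0, 0, 0, 0],
  grip=0.03,
  newtons=15,
)

```text
clock: 25.48
tool_pos: [0.6107, 0.0978, 0.0034]
eef_rot: [-0.565, -0.425, 0.425, 0.565]
contact_force: [0.2, -0.7, 1.5]
opening: 0.518
```

Emit:
carry_out(
  offset=[
    [0, 0, 0.015],
    [0, 0, 0.04],
    [0, 0, 0.045],
    [0, 0, 0.02],
    [-0.01, 0.03, 0],
    [-0.02, 0.03, 0],
    [-0.02, 0.03, 0],
    [-0.02, 0.03, 0],
  ],
  twist=[0, 0, 0, 0, 9, 9, 9, 8.7],
)

```text
clock: 26.48
tool_pos: [0.5401, 0.2185, 0.1243]
eef_rot: [0.406, 0.579, -0.579, -0.406]
contact_force: [0.8, 0.1, -0.9]
opening: 0.517
```

Emit:
carry_out(
  offset=[
    [-0.018, 0.03, 0],
    [-0.0165, 0.03, 0],
    [0, 0, -0.02],
    [0, 0, 0],
    [0, 0, 0],
    [0, 0, 0],
  ],
  twist=[0, 0, 0, 0, 0, 0],
)

```text
clock: 27.22
tool_pos: [0.5069, 0.2774, 0.1041]
eef_rot: [0.408, 0.578, -0.577, -0.408]
contact_force: [-0.0, -0.1, -0.9]
opening: 0.516
```

```bash
python3 -c "
from h import *
im,p,s=look('w10')
print(im.max(2)[190:225,[245,280,310]].T.tolist())
d=np.array([.941,.337]);print('len',d@s['tool_pos'][:2]*1000)
for y in(204,205,206,207,208): print(y,(toplane('wrist',[[240,y],[280,y],[320,y]],s['tool_pos'][2]-.0034,p)[:,:2]-s['tool_pos'][:2])@d*1000)
"
```

```text
tcp [0.5069 0.2774 0.1041] jaw 109.55 op 0.5161305661232275 tilt [ 1.1e-03  4.0e-04 -1.0e+00] t 27.225
[[132, 133, 135, 133, 138, 136, 136, 134, 138, 137, 136, 137, 137, 137, 134, 136, 139, 136, 134, 125, 106, 81, 67, 64, 67, 64, 59, 61, 65, 67, 70, 73, 71, 73, 75], [119, 120, 121, 120, 122, 119, 122, 122, 118, 121, 119, 120, 125, 144, 190, 224, 234, 235, 235, 222, 176, 114, 74, 62, 65, 68, 65, 65, 71, 69, 71, 72, 70, 70, 71], [122, 121, 125, 121, 122, 122, 120, 122, 118, 121, 123, 119, 120, 122, 121, 119, 119, 122, 120, 113, 96, 75, 65, 66, 68, 65, 57, 60, 64, 70, 69, 72, 72, 73, 71]]
len 570.476191523475
204 [-33.24737055 -33.18334526 -33.14836109]
205 [-32.74526356 -32.6837526  -32.6462634 ]
206 [-32.24220866 -32.18322122 -32.14321739]
207 [-31.73819354 -31.68173896 -31.63921075]
208 [-31.23320584 -31.17929362 -31.1342311 ]
```

Emit:
carry_out(
  offset=[
    [-0.0024, 0.0021, 0],
    [0, 0, -0.02],
    [0, 0, -0.02],
    [0, 0, -0.014],
    [0, 0, 0],
    [0, 0, 0],
    [0, 0, 0],
  ],
  twist=[0, 0, 0, 0, 0, 0, 0],
)

```text
clock: 28.15
tool_pos: [0.5042, 0.2802, 0.0501]
eef_rot: [0.408, 0.578, -0.577, -0.407]
contact_force: [-0.3, 0.6, -1.0]
opening: 0.519
```

Emit:
carry_out(
  offset=[
    [0.0003, -0.0007, 0],
    [0, 0, -0.003],
    [0, 0, -0.001],
    [0, 0, -0.001],
    [0, 0, 0],
    [0, 0, 0],
  ],
  twist=[0.1, 0, 0, 0, 0, 0],
)

```text
clock: 28.9
tool_pos: [0.5041, 0.2792, 0.0443]
eef_rot: [0.407, 0.578, -0.578, -0.407]
contact_force: [-0.2, 1.2, -0.7]
opening: 0.52
```

Emit:
carry_out(
  offset=[
    [0.0003, 0.0003, -0.0005],
    [0, 0, -0.0005],
    [0, 0, -0.0003],
    [0, 0, 0],
  ],
  twist=[0, 0, 0, 0],
)

```text
clock: 29.4
tool_pos: [0.5045, 0.2796, 0.0434]
eef_rot: [0.407, 0.578, -0.578, -0.407]
contact_force: [-0.5, -0.2, 4.3]
opening: 0.523
```

Emit:
carry_out(
  offset=[
    [0, 0, 0],
    [0, 0, 0],
    [0, 0, 0],
  ],
  twist=[0, 0, 0],
  grip=0.06,
)

```text
clock: 29.78
tool_pos: [0.5043, 0.2795, 0.0429]
eef_rot: [-0.407, -0.578, 0.578, 0.407]
contact_force: [-0.3, -0.2, 0.5]
opening: 0.681
```

Emit:
carry_out(
  offset=[
    [0, 0, -0.009],
    [0, 0, -0.009],
    [0, 0, 0],
    [0, 0, 0],
  ],
  twist=[0, 0, 0, 0],
)

```text
clock: 30.28
tool_pos: [0.5043, 0.2795, 0.0249]
eef_rot: [-0.407, -0.578, 0.578, 0.407]
contact_force: [0.1, -0.7, 0.1]
opening: 0.682
```

Emit:
carry_out(
  offset=[
    [0, 0, 0],
    [0, 0, 0],
    [0, 0, 0],
    [0, 0, 0],
    [0, 0, 0],
    [0, 0, 0],
  ],
  twist=[0, 0, 0, 0, 0, 0],
  grip=0.03,
  newtons=6,
)

```text
clock: 31.02
tool_pos: [0.5045, 0.2796, 0.0252]
eef_rot: [0.407, 0.578, -0.578, -0.407]
contact_force: [-0.0, -1.0, 2.4]
opening: 0.522
```

Emit:
carry_out(
  offset=[
    [0, 0, 0],
    [0, 0, 0],
    [0, 0, 0],
    [0, 0, 0],
  ],
  twist=[0, 0, 0, 0],
  grip=0.075,
)

```text
clock: 31.52
tool_pos: [0.5043, 0.2795, 0.0249]
eef_rot: [-0.407, -0.578, 0.578, 0.407]
contact_force: [-0.5, -1.2, -0.0]
opening: 0.851
```

Emit:
carry_out(
  offset=[
    [0, 0, 0.015],
    [0, 0, 0.03],
    [0, 0, 0.03],
    [0, 0, 0.03],
    [0.03, 0.012, 0],
    [0.03, 0.012, 0],
    [0.014, 0.002, 0],
    [0, 0, 0],
  ],
  twist=[0, 0, 0, 0, 0, 0, 0, 0],
)

```text
clock: 32.52
tool_pos: [0.5793, 0.3053, 0.1308]
eef_rot: [0.408, 0.578, -0.578, -0.407]
contact_force: [-0.1, -0.1, 0.5]
opening: 0.847
```

```bash
python3 -c "
from h import *
im,p,s=look('w11')
im2=snapshot('side')[:,:,::-1]
a=cv2.resize(im[20:200,190:370],(400,400),interpolation=cv2.INTER_CUBIC);b=cv2.resize(im2[170:210,262:309],(400,340),interpolation=cv2.INTER_CUBIC)
b=cv2.copyMakeBorder(b,0,60,0,0,cv2.BORDER_CONSTANT)
cv2.imwrite('pics/w11s.png',np.hstack([a,b]))"
```

```text
tcp [0.5793 0.3053 0.1308] jaw 109.64 op 0.8468042384384704 tilt [ 1.1e-03  7.0e-04 -1.0e+00] t 32.525
```

View pics/w11s.png

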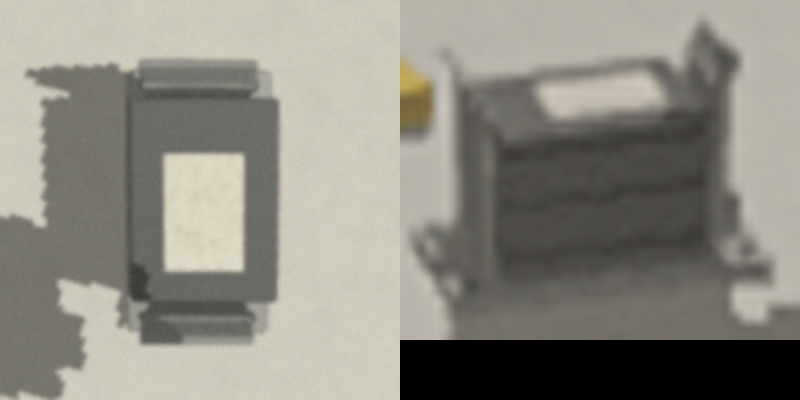

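Left: the thin box is centred between the uprights (crop corners about (131,99), (278,99), (276,301), (131,299)). Right: three layers, level, with no visible step. Numeric comparison of the end gaps:

```bash
python3 -c "
from h import *
d=np.array([.941,.337]);j=np.array([-.337,.941])
def ends(f,z,cols,rt,rb):
  o=pickle.load(open(f+'.pkl','rb'));p=o[0] if isinstance(o,tuple) else o
  g=cv2.imread(f'pics/{f}.png').max(2).astype(float);out=[]
  for a,b in(rt,rb):
    pr=cv2.GaussianBlur(g,(0,0),.7)[a:b,cols[0]:cols[1]].mean(1);gr=abs(np.gradient(pr));k=gr.argmax();w=gr[k-1:k+2];y=a+(w@[k-1,k,k+1])/w.sum()
    out.append((toplane('wrist',[(sum(cols)-1)/2,y],z,p)[0,:2]@d)*1000);out.append(y)
  print(f,np.round(out,1),'mid',round((out[0]+out[2])/2,2),'len',round(out[2]-out[0],1))
ends('w2',.02,(278,292),(69,78),(150,158))
ends('w8',.04,(270,292),(61,69),(146,153))
ends('w11',.054,(270,292),(61,69),(151,158))
p,s=pickle.load(open('w11.pkl','rb'));quad(np.array([(131,99),(278,99),(276,301),(131,299)])/2.2222+[189.7,19.7],.054,p)"
```

```text
w2 [539.8  74.  603.8 155. ] mid 571.81 len 64.1
w8 [538.8  64.1 600.8 149. ] mid 569.78 len 62.1
w11 [539.3  64.1 601.7 155. ] mid 570.49 len 62.5
[[483.6, 249.1], [468.7, 290.8], [527.7, 312.0], [542.3, 269.4]] centre [505.6 280.3]
44.3 109.7
62.7 19.7
45.0 -71.1
62.1 -160.9
```

```bash
python3 -c "
from plant import *
print(get_state()['clock']);print(job.finish_job())"
```

```text
32.625
the job is handed in; nothing more can be done
None
```

I built the stack and handed it in at 32.6 s; `finish_job` gave no verdict. I took the thick box from the tray by its ends, set it down on the worktop, and took it again by its long sides. It then went onto the base box, and the thin box went on top. After each placing I closed the jaws lightly across the top two boxes of the stack to line up their long sides.

**Last checks:**
- **Flat and in order:** the side view shows three level layers between the uprights, with no visible step.
- **Set down gently:** the force readings after each set-down were no more than about 8 N.
- **Clear at the end:** the gripper was open and away from the stack, and the red and yellow look-alikes were not touched.

**Not exact:**
- **Offsets along the length:** the ends are not perfectly flush. The thick box measured about 1 mm off the base box and the thin box about 0.5 mm off. That is about the accuracy of the camera, so I left it.
- **One disagreement:** one automatic edge reading of the base box put those offsets at about 2.0 mm and 1.3 mm. It locked onto a shadow at one end, so I relied on the corner readings instead.

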